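Weigh a storage jar on the beam scale

TASK

Weigh the closed brown glass jar on the beam scale: set it down gently, upright and well on the round pan, and shift the steel poise from notch to notch along the beam until the beam floats free and its pointer comes to rest wholly inside the white centre field of the index. Leave the poise seated in its notch and everything let go and at rest, and do not disturb the funnel, the stirring stick or the rack of plates.

Things in the scene. Friction and masses are not known exactly. Their poses are not given: they have to be found in the camera images.
- scale: Dark mechanical beam scale, fixed: base 110 x 420 x 26 mm high, fork 134 mm high that carries the beam. Origin on the shelf under the beam's pivot. z up, x across the beam, y along it: pan on the +y side, notched beam with the poise on the -y side, index at the -y end (base from y = -300 to +120 mm). With the pan empty and the poise in the first notch the beam is level; each further notch balances 50 g.
- beam (a joint): Beam tilt (rad): 0 level, pointer centred; positive = poise and pointer end up, pan down (load outweighs poise); negative = pointer end down (poise too far out). Stops at -0.09 and +0.09. A light centring spring makes it float: one notch too far in or out tilts it 0.036 rad, so beyond about 2.5 notches it lies on a stop. It swings, and settles in about 1 s.
- beam_pivot (a point): The beam's pivot, 125 mm above the shelf. Axes tilt with the beam: y along it (notches and pointer towards -y, pan towards +y), z up. The beam is a bar 8 mm wide (x), 16 mm deep (z from -16 to 0 mm), with V-shaped teeth on top: crests at z = +6 mm, notch bottoms at z = 0.
- notch_first (a point): Bottom of the notch nearest the pivot (the zero notch), 50 mm from the pivot; it moves with the beam. 15 notches, 12 mm apart, between two end lugs.
- notch_last (a point): Bottom of the outermost (15th) notch, 218 mm from the pivot; it balances 700 g. It moves with the beam.
- poise: Poise: plain steel stirrup, 0.29 kg, 94 mm tall, round the beam, cannot come off. Origin: lower edge of its cross edge; seated, it lies at a notch's bottom. z up, y along the beam, x across. Grip block, to pinch across the beam: 26 mm (x) by 24 mm (y), solid from +10 to +36 mm (flat top); cheeks go down to -39 mm, then a weight 30 x 30 mm to -58 mm. It tilts with the beam and starts in one of the first 3 notches.
- poise_top (a point): Centre of the poise's flat top, 36 mm above its origin. The poise's window reaches from -34 to +10 mm of its origin and is 13 mm wide: lift it 7 mm or more to clear the tooth crests; lifted 18 mm off its notch the window floor meets the beam's underside. As it is lifted the beam follows it up, to the stop if the pan is loaded.
- jar: The load: closed brown (amber) glass storage jar with a metal lid, 60 mm in diameter (straight up to 58 mm), 88 mm tall with its 53 mm lid, upright on the shelf left of the scale. Origin at the centre of its underside, z up. Mass unknown, between 0.31 and 0.64 kg.
- pan_top (a point): Centre of the flat top of the scale's round steel pan, 124 mm in diameter, 6 mm thick, 70 mm from the pivot on the +y side. 155 mm above the shelf when the beam is level; it stays horizontal and rises or sinks by up to 6 mm with the beam. Where on the pan the jar stands does not alter the weighing.
- pointer_tip (a point): Tip of the thin dark pointer (3 mm thick) at the end of the beam, 284 mm from the pivot.
- index_centre (a point): Fixed point at the index where the pointer tip lies when the beam is level. The index is an upright post, 166 mm high, on the -x side of the pointer: a white field 17 mm high centred on this point, black fields above and below it.
- funnel: Bystander: white plastic funnel standing mouth down, 92 mm wide, 105 mm tall; origin at the centre of its mouth on the shelf. It and the jar may stand in each other's place.
- stick: Bystander: flat wooden stirring stick 200 x 20 x 8 mm lying on the shelf between the robot and the scale; origin at its middle, underneath; x along it.
- rack: Bystander: wire dish rack 240 x 190 mm with four upright enamel plates of 180 mm, 195 mm high in all, at the right; origin at the centre of its underside.

How it is judged:
By the outcome, as a careful person would: the job done as asked, in the order asked, and still so for the second after the job is handed in, with the robot touching nothing.
It also fails if it takes over 61 s, if anything falls off the work surface, if the arm or the gripper's body presses on something with over 40 N, if the wrist force passes 120 N, or if a joint passes its speed limit or range.

ROBOT

A 7-joint arm with a two-finger parallel gripper is mounted at the origin on the work surface. World frame = base frame: x ahead of the robot, y to its left, z up, the work surface at z = 0. Lengths are in m, angles in rad, forces in N, time in s.
With the tool pointing down it reaches from about 0.35 to 0.9 m from the base axis. Payload 8.1 kg.
Tool frame: the origin (TCP) lies midway between the tips of the shut fingers; the grasp point (between the pads) lies 19 mm behind it; z points along the fingers, y is the line along which they close (so a half turn about z gives the same grasp; the last joint's range is limited). The gripper opens to 92 mm and grips with 3 to 60 N. Pads are 19 mm wide; open, the fingers measure 130 mm over their backs; the gripper's body (75 mm by 190 mm) begins 47 mm behind the grasp point.
Start: joints at [1.155, 0.434, 0.025, 1.573, -0.012, 1.134, -0.075], TCP at [0.192, -0.595, 0.227] pointing down, gripper open.
Joint ranges: [-2.62, 2.62], [-0.44, 2.09], [-1.27, 1.32], [0.08, 2.57], [-1.32, 4.46], [0.12, 2], [-2.74, 2.74]. Speed limits (rad/s): [2.22, 2.22, 3.01, 3.01, 3.14, 3.14, 3.14].

INTERFACE

Orientations are given as a rotation vector (axis times angle).
In Python, from cell import readout, get_image, calibration, ticket gives the robot as it stands. The module is installed in compiled form; this text tells all that it offers.
- The arm moves only by the tool move_arm, never from a script. Its argument "series" is a list of rows, each a list of 6 numbers: the shift along the world's x, y, z as a fraction of full scale, then the turn, a rotation vector about the world's x, y, z as a fraction of full scale. A call has 1 to 5 rows; each row is the pose to reach, as a shift and turn from the pose commanded when the call began; what a row does not reach only later rows make up. Full scale, the value 1, is 0.75 m for a shift and 60 degrees for a turn. A row lasts 1/10 s, in which the tool goes at most 50 mm and 8.59 degrees, less where a joint would pass 70% of its speed; a pose out of reach is approached as far as the arm can. A call with a number of a shift or a turn outside -1 to 1 is refused whole. A call with a gripper value outside its range is refused whole. "claw" is the opening, from -1 (shut) to 1 (fully open), so that 0 is half open, set as the call begins (left out, the last holds). The fingers move at their own pace and stop on an object; "squeeze" is the grip in N (left out, the last holds). Time passes only in rows, so rows that repeat a pose let the fingers close. It gives the time, the measured TCP pose, the force, the opening and the grip force at its end, in the units of the state.
- readout.observe(): the state, without advancing time (a new reading comes with each control period).
- get_image(name): name is "scene" or "top" or "wrist"; returns (picture, depth): 400x640x3 uint8, red, green, blue; 400x640 float32, m along the optical axis (not along the pixel's ray), 0 where there is no reading.
- calibration(name): a dict with "fx", "fy", "cx", "cy" (pixels), "view" (4x4, takes a point from world to camera coordinates); the wrist camera has in their place "mount" (4x4, takes a point from camera to tool coordinates, whose origin is the TCP and whose axes are the flange's). Camera axes: x right, y down, z forward; pixel columns grow to the right and rows downward; lengths in m; the calibration is good to about 2 mm. A picture is of the moment at which its call begins: read the wrist's pose just before it. calibration takes no time and is no camera call.
- ticket.sign_off(): hands the job in; it is judged then, once.
The state is a dict: "clock": time; "joints": joint angles; "dq": joint speeds; "joint_efforts": joint torques, N m; "position": TCP position; "ee_rot": TCP orientation; "force": force on the tool from outside, world axes, zero at the start; "ft_torque": the same for the moment, N m; "width": opening from 0.0 (shut) to 1.0 (fully open); "gripper_force": force on a finger pad.
Only numpy, scipy, OpenCV 4.12 (cv2) and the standard library are available. Lean on these libraries where they do the work, as an engineer would, in place of code of your own. Each camera call takes 0.05 s, during which the arm holds its last target. There are 200 camera calls.

## Working session

There is one attempt and no reset: what is moved stays moved. The work goes in short steps, Python scripts to look and compute and a tool call to move; the robot and the scene stay as the last step left them, time stands still between calls to the robot, and variables do not carry over. Pictures are saved under pics/ and viewed, at most 10 in all, crops included, and the job is handed in when it is done.

Besides the shell and the picture viewer there is one more tool, called after "Emit:" as a command line: name --pt "numbers of a row" for each row, then --argument value for the rest. move_arm: Moves the arm, as the interface text tells. Shift numbers are shares of 0.75 m and turn numbers shares of 60 degrees, none past 1 either way. Its arguments: {"type":"object","properties":{"series":{"type":"array"},"claw":{"type":"number"},"squeeze":{"type":"number"}},"required":["series"]}

```bash
mkdir -p pics
cat > h.py <<'E'
import numpy as np, cv2
from cell import readout,get_image,calibration,ticket
from scipy.spatial.transform import Rotation as R
def cloud(name,d):
    c=calibration(name); v,u=np.mgrid[:400,:640]
    p=np.stack([(u-c['cx'])/c['fx']*d,(v-c['cy'])/c['fy']*d,d,np.ones_like(d)],-1)
    if 'view' in c: T=np.linalg.inv(c['view'])
    else:
        s=readout.observe(); T=np.eye(4); T[:3,:3]=R.from_rotvec(s['ee_rot']).as_matrix(); T[:3,3]=s['position']; T=T@c['mount']
    return (p@T.T)[...,:3]
def save(n,im): cv2.imwrite('pics/'+n+'.png',im[...,::-1])
E
python3 - <<'E'
from h import *
for n in('scene','top'):
    im,d=get_image(n); save(n,im); np.savez(n,im=im,p=cloud(n,d),d=d); c=calibration(n); print(n,c['fx'],np.linalg.inv(c['view'])[:3].round(3).tolist())
s=readout.observe(); print(s)
E
```

```text
scene 461.8593921691268 [[0.742, 0.422, -0.521, 1.171], [0.671, -0.461, 0.581, -0.783], [0.005, -0.781, -0.625, 0.883]]
top 490.793667574314 [[-0.075, -0.975, 0.209, 0.218], [-0.997, 0.072, -0.019, -0.057], [0.003, -0.21, -0.978, 1.57]]
{'clock': 0.1, 'joints': array([ 1.15537978,  0.43516334,  0.02496853,  1.57396511, -0.01156243,
        1.13398851, -0.07510007]), 'dq': array([-3.86634305e-05, -1.59339138e-03,  4.33713515e-04, -3.53262165e-03,
       -2.29529116e-03, -8.11111172e-04, -4.21839346e-05]), 'joint_efforts': array([ 4.41107477e-03, -6.69120669e+01,  9.88976620e-01, -3.15140712e+01,
       -6.04483089e-02,  3.75264406e-02,  5.99539226e-05]), 'position': array([ 0.19214633, -0.59427554,  0.22603302]), 'ee_rot': array([-3.10194189e+00, -4.89087641e-01,  5.80569123e-04]), 'force': array([ 0.35992607, -0.05998203, -0.37447813]), 'ft_torque': array([-0.04469037, -0.00184871,  0.00509719]), 'gripper_force': 0.0, 'width': 1.0014213880105332}
```

View pics/scene.png

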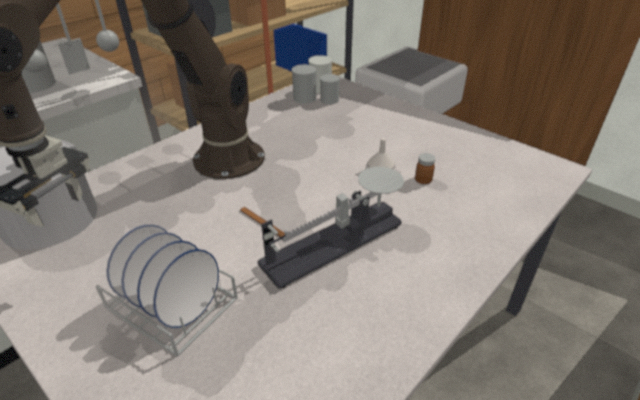

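View pics/top.png

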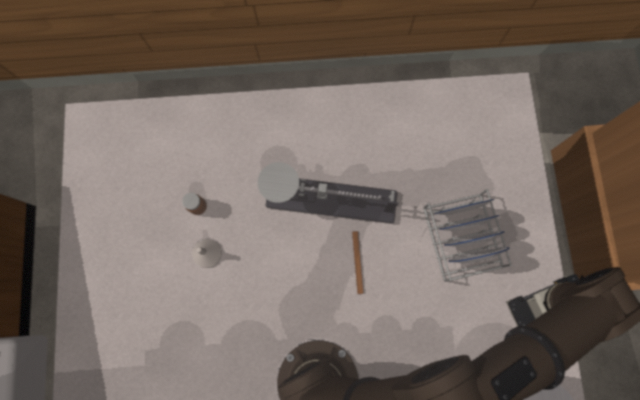

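The scene view shows the jar at (425,168), the funnel at (380,160), the pan at (380,180) and the poise near (343,208). The top view shows the jar lid at (193,202), pan at (279,184), poise at (322,190), index end at (393,200), funnel at (206,252) and stick at (358,262).

Run:
```python
from h import *
z=np.load('top.npz');p=z['p'];im=z['im']
def reg(n,u0,u1,v0,v1,z0,z1):
    q=p[v0:v1,u0:u1].reshape(-1,3); q=q[(q[:,2]>z0)&(q[:,2]<z1)]
    if len(q): 
        r=cv2.minEnclosingCircle((q[:,:2]*1000).astype(np.float32)); print(n,len(q),q.mean(0).round(4),np.median(q,0).round(4),r, cv2.minAreaRect((q[:,:2]*1000).astype(np.float32)))
    return q
print(p[202,193],p[184,279],p[190,322],p[300,150])
reg('jarlid',175,215,185,222,.078,.1)
reg('pan',250,305,160,208,.14,.17)
reg('poise',308,340,175,205,.15,.19)
reg('base',260,405,165,225,.015,.04)
reg('beam',325,400,175,210,.115,.15)
reg('index',380,405,180,215,.15,.18)
reg('funnel',185,230,230,272,.01,.2)
reg('rack',400,520,180,290,.01,.25)
z=np.load('scene.npz');p=z['p']
reg('S jarlid',405,445,145,190,.08,.1)
reg('S jar',405,445,145,190,.02,.07)
reg('S pan',350,410,160,200,.145,.17)
reg('S poise',330,352,190,230,.155,.19)
reg('S base',255,410,200,290,.02,.035)
reg('S index',258,280,215,250,.15,.18)
s=z['im']
o=cv2.resize(s[140:290,250:450],(800,600),interpolation=cv2.INTER_CUBIC);save('c1',o)
```

```text
[0.56557249 0.34367968 0.08728535] [0.58491584 0.06983212 0.15751049] [ 0.55687223 -0.056009    0.15906413] [0.2813852  0.50484715 0.00406144]
jarlid 235 [0.57   0.3497 0.0875] [0.5702 0.3494 0.0875] ((570.45263671875, 350.1885070800781), 26.88011360168457) ((570.9364013671875, 350.17279052734375), (50.60609436035156, 50.88801193237305), 13.416581153869629)
pan 1323 [0.5916 0.0724 0.1577] [0.5916 0.0725 0.1578] ((587.8518676757812, 67.22342681884766), 68.97173309326172) ((592.73681640625, 72.78482055664062), (123.87360382080078, 122.05455780029297), 23.384906768798828)
poise 70 [ 0.5645 -0.0576  0.1575] [ 0.5636 -0.0572  0.1569] ((565.4996337890625, -58.00963592529297), 15.649088859558105) ((565.60107421875, -58.0561408996582), (23.993000030517578, 26.4595890045166), 77.11544799804688)
base 2695 [ 0.5413 -0.122   0.0256] [ 0.5403 -0.132   0.0257] ((558.2206420898438, -84.88362121582031), 213.03079223632812) ((559.8931884765625, -84.53230285644531), (419.0266418457031, 111.83187866210938), 78.50415802001953)
beam 211 [ 0.5396 -0.168   0.1241] [ 0.5432 -0.1662  0.123 ] ((537.7867431640
[... 1434 characters left out ...]
3330078), 67.84734344482422)
S poise 66 [ 0.5673 -0.0587  0.1592] [ 0.5671 -0.0586  0.1592] ((567.9288330078125, -59.56114196777344), 15.681732177734375) ((566.5036010742188, -58.28352737426758), (25.09717559814453, 24.52926254272461), 81.51252746582031)
S base 3415 [ 0.5619 -0.1317  0.0269] [ 0.5607 -0.1417  0.027 ] ((561.7770385742188, -85.01355743408203), 213.087158203125) ((559.9817504882812, -85.52285766601562), (417.7310791015625, 112.43123626708984), 78.78773498535156)
S index 124 [ 0.5125 -0.2617  0.1591] [ 0.5073 -0.2617  0.1581] ((519.46484375, -265.4469299316406), 22.8475341796875) ((518.1287231445312, -265.5610046386719), (29.56013298034668, 42.17274475097656), 69.52814483642578)
```

View pics/c1.png

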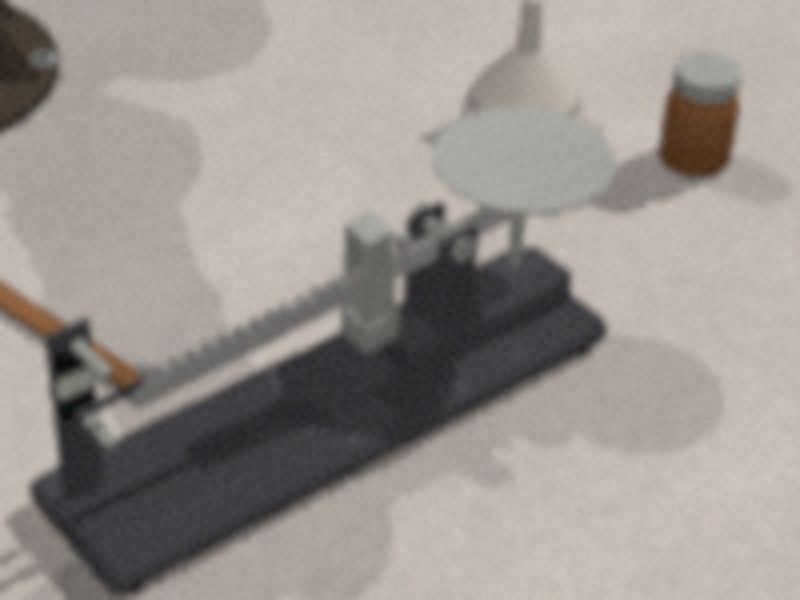

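The zoom shows the beam unloaded, pointer slightly low, and the poise in about the second notch (62 mm by the cloud). I'll head to the jar, turning the gripper to close across the beam.

Emit:
move_arm --pt "0.05 0.15 0.1 0 0 0.5" --pt "0.05 0.15 0.1 0 0 0.5" --pt "0.05 0.15 0.1 0 0 0.5" --pt "0.05 0.15 0.1 0 0 0.5" --claw 1

```text
clock: 0.5
position: [0.2332, -0.479, 0.3051]
ee_rot: [2.86, 1.291, 0.003]
force: [-0.5, -0.9, 0.4]
width: 0.999
gripper_force: 0.0
```

Emit:
move_arm --pt "0.1 0.3 0 0 0 0.51" --pt "0.1 0.3 0 0 0 0.51" --pt "0.1 0.3 0 0 0 0.51" --pt "0.1 0.3 0 0 0 0.51" --pt "0.1 0.3 0 0 0 0.51"

```text
clock: 1.0
position: [0.3052, -0.2541, 0.3017]
ee_rot: [-2.427, -1.994, 0.0]
force: [0.3, 0.1, 0.3]
width: 0.999
gripper_force: 0.0
```

Emit:
move_arm --pt "0.12 0.29 0 0 0 0" --pt "0.12 0.29 0 0 0 0" --pt "0.12 0.29 0 0 0 0" --pt "0.12 0.29 0 0 0 0" --pt "0.12 0.29 0 0 0 0"

```text
clock: 1.5
position: [0.3952, -0.0365, 0.3019]
ee_rot: [2.43, 1.991, 0.001]
force: [0.6, 0.0, 0.1]
width: 1.004
gripper_force: 0.0
```

Emit:
move_arm --pt "0.12 0.29 0 0 0 0" --pt "0.12 0.29 0 0 0 0" --pt "0.12 0.29 0 0 0 0" --pt "0.12 0.29 0 0 0 0" --pt "0.12 0.29 0 0 0 0"

```text
clock: 2.0
position: [0.4851, 0.181, 0.3014]
ee_rot: [-2.43, -1.989, -0.001]
force: [-0.0, -0.9, 0.4]
width: 1.0
gripper_force: 0.0
```

Emit:
move_arm --pt "0.114 0.225 -0.15 0 0 0" --pt "0.114 0.225 -0.15 0 0 0" --pt "0.114 0.225 -0.15 0 0 0" --pt "0.114 0.225 -0.15 0 0 0" --pt "0.114 0.225 -0.15 0 0 0"

```text
clock: 2.5
position: [0.5695, 0.3495, 0.1853]
ee_rot: [-2.428, -1.99, 0.006]
force: [-1.1, 0.2, -0.0]
width: 0.999
gripper_force: 0.0
```

Run:
```python
from h import *
s=readout.observe();print(s['position'],s['ee_rot'],s['joints'].round(2))
im,d=get_image('wrist');save('w1',im);p=cloud('wrist',d)
m=(abs(p[...,2]-.088)<.01)&(np.hypot(p[...,0]-.571,p[...,1]-.35)<.05);q=p[m]
print(len(q),q.mean(0),cv2.minEnclosingCircle((q[:,:2]*1000).astype(np.float32)))
```

```text
[0.56949844 0.34953582 0.18528953] [-2.42829776 -1.99002511  0.00551982] [-0.2   0.65 -0.72  1.46  0.44  1.2  -1.17]
2389 [0.57172594 0.35509455 0.08719635] ((571.537109375, 353.9096374511719), 26.420522689819336)
```

View pics/w1.png

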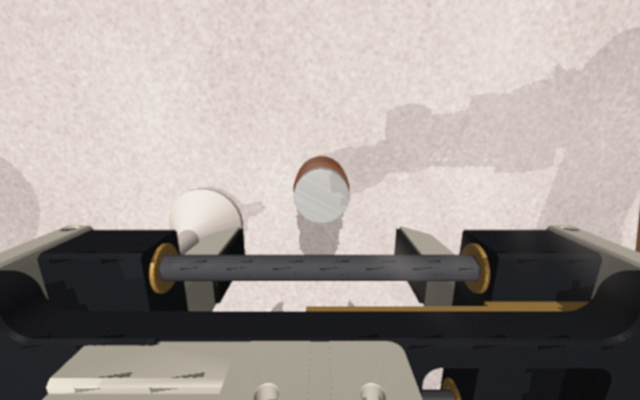

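The wrist view shows the jar lid at (321,194), centred between the fingers, with the funnel to the left and clear. Descending.

Emit:
move_arm --pt "0.002 0.003 -0.06 0 0 0" --pt "0.002 0.003 -0.12 0 0 0" --pt "0.002 0.003 -0.17 0 0 0" --pt "0.002 0.003 -0.2 0 0 0" --pt "0.002 0.003 -0.21 0 0 0"

```text
clock: 3.05
position: [0.5705, 0.3468, 0.0288]
ee_rot: [2.433, 1.988, -0.008]
force: [-0.4, -0.5, 0.9]
width: 0.996
gripper_force: 0.0
```

Emit:
move_arm --pt "0 0 0 0 0 0"

```text
clock: 3.15
position: [0.5715, 0.3481, 0.0312]
ee_rot: [-2.433, -1.988, 0.003]
force: [0.5, 0.1, 0.7]
width: 0.999
gripper_force: 0.0
```

Run:
```python
from h import *
f=[]
for i in range(6):
    get_image('wrist'); s=readout.observe(); f.append(s['force'])
print(s['position'],np.mean(f,0),np.std(f,0))
```

```text
[0.57249366 0.34928375 0.03323765] [-0.12529776  0.1360793   0.18128301] [0.3683587  0.34933864 0.54324654]
```

Emit:
move_arm --pt "0 0.003 -0.005 0 0 0" --pt "0 0.003 -0.005 0 0 0" --pt "0 0.003 -0.005 0 0 0"

```text
clock: 3.75
position: [0.5717, 0.3511, 0.0279]
ee_rot: [2.432, 1.988, -0.0]
force: [-0.8, -0.3, -0.5]
width: 1.0
gripper_force: 0.0
```

Emit:
move_arm --pt "0 0 0 0 0 0" --pt "0 0 0 0 0 0" --pt "0 0 0 0 0 0" --pt "0 0 0 0 0 0" --pt "0 0 0 0 0 0" --claw -1 --squeeze 25

```text
clock: 4.25
position: [0.5717, 0.3511, 0.028]
ee_rot: [-2.432, -1.988, 0.0]
force: [-0.1, -0.6, 1.1]
width: 0.648
gripper_force: 25.0
```

Emit:
move_arm --pt "0 0 0 0 0 0" --pt "0 0 0 0 0 0" --pt "0 0 0 0 0 0"

```text
clock: 4.55
position: [0.5717, 0.3511, 0.028]
ee_rot: [-2.432, -1.988, 0.0]
force: [-1.1, 0.3, 0.7]
width: 0.648
gripper_force: 25.0
```

Emit:
move_arm --pt "0 0 0.03 0 0 0" --pt "0 0 0.09 0 0 0" --pt "0 0 0.15 0 0 0" --pt "0 0 0.21 0 0 0" --pt "0 0 0.26 0 0 0"

```text
clock: 5.05
position: [0.5717, 0.351, 0.2251]
ee_rot: [2.432, 1.988, 0.001]
force: [0.7, -0.0, -3.7]
width: 0.648
gripper_force: 25.0
```

Emit:
move_arm --pt "0 0 0 0 0 0" --pt "0 0 0 0 0 0" --pt "0 0 0 0 0 0" --pt "0 0 0 0 0 0" --pt "0 0 0 0 0 0"

```text
clock: 5.55
position: [0.5714, 0.3506, 0.2214]
ee_rot: [-2.432, -1.988, 0.004]
force: [1.0, 0.3, -3.4]
width: 0.644
gripper_force: 25.0
```

Run:
```python
from h import *
f=[]
for i in range(40):
    get_image('wrist'); s=readout.observe(); f.append(s['force'])
f=np.array(f);print(s['position'],s['width'],f.mean(0),f.std(0)/6.3, -f[:,2].mean()/9.81,f[:20,2].mean(),s['clock'])
```

```text
[0.57180656 0.35106181 0.22299121] 0.6439035092299663 [ 1.14017435e-05  1.50704901e-01 -3.80257109e+00] [0.09157477 0.08451154 0.07947186] 0.38762192592973815 -3.8576340916944902 7.55
```

Emit:
move_arm --pt "0.003 -0.04 0 0 0 0" --pt "0.007 -0.1 0 0 0 0" --pt "0.012 -0.16 0 0 0 0" --pt "0.016 -0.22 0 0 0 0" --pt "0.02 -0.28 0 0 0 0"

```text
clock: 8.05
position: [0.5868, 0.1393, 0.2231]
ee_rot: [2.432, 1.988, 0.001]
force: [0.9, -1.7, -4.2]
width: 0.649
gripper_force: 25.0
```

Emit:
move_arm --pt "0.004 -0.05 0 0 0 0" --pt "0.006 -0.075 0 0 0 0" --pt "0.007 -0.089 0 0 0 0" --pt "0.007 -0.089 -0.02 0 0 0" --pt "0.007 -0.089 -0.03 0 0 0"

```text
clock: 8.55
position: [0.5913, 0.0757, 0.1989]
ee_rot: [-2.43, -1.989, 0.001]
force: [-0.6, -0.3, -4.5]
width: 0.643
gripper_force: 25.0
```

Emit:
move_arm --pt "0 0 0 0 0 0" --pt "0 0 0 0 0 0" --pt "0 0 0 0 0 0" --pt "0 0 0 0 0 0"

```text
clock: 8.95
position: [0.5922, 0.075, 0.2009]
ee_rot: [2.432, 1.989, 0.001]
force: [0.5, 1.4, -3.8]
width: 0.649
gripper_force: 25.0
```

Run:
```python
from h import *
im,d=get_image('scene');s=readout.observe();print(s['position'],s['force'])
save('s2',cv2.resize(im[140:290,250:450],(800,600),interpolation=cv2.INTER_CUBIC))
```

```text
[0.5922223  0.07480541 0.20081728] [-4.91929702e-02 -2.18919904e-03 -3.78765018e+00]
```

View pics/s2.png

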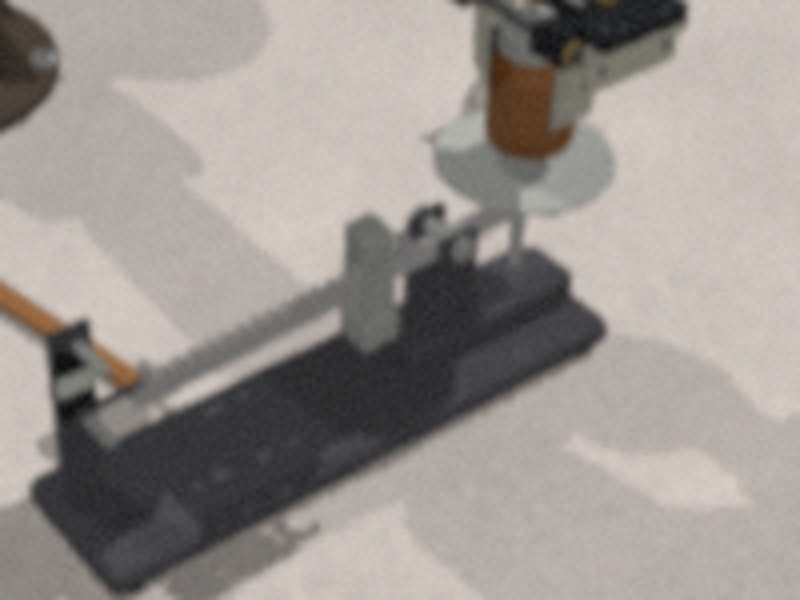

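The crop shows the jar upright just above the pan's centre (530,150). Lowering slowly.

Emit:
move_arm --pt "0 0 -0.005 0 0 0" --pt "0 0 -0.01 0 0 0" --pt "0 0 -0.014 0 0 0" --pt "0 0 -0.017 0 0 0" --pt "0 0 -0.02 0 0 0"

```text
clock: 9.5
position: [0.592, 0.0743, 0.1852]
ee_rot: [-2.433, -1.988, 0.0]
force: [-1.0, 0.0, -3.0]
width: 0.642
gripper_force: 25.0
```

Emit:
move_arm --pt "0 0 -0.002 0 0 0" --pt "0 0 -0.004 0 0 0" --pt "0 0 -0.006 0 0 0" --pt "0 0 -0.008 0 0 0" --pt "0 0 -0.009 0 0 0"

```text
clock: 10.0
position: [0.5921, 0.0742, 0.1787]
ee_rot: [2.432, 1.988, -0.0]
force: [-0.4, -1.2, -2.5]
width: 0.651
gripper_force: 25.0
```

Run:
```python
from h import *
f=[]
for i in range(8):
    get_image('wrist'); s=readout.observe(); f.append(s['force'])
print(s['position'],np.mean(f,0))
```

```text
[0.59211026 0.07428137 0.17881948] [-0.43459613 -0.36060336 -2.32915463]
```

Emit:
move_arm --pt "0 0 -0.001 0 0 0" --pt "0 0 -0.002 0 0 0" --pt "0 0 -0.002 0 0 0"

```text
clock: 10.7
position: [0.5921, 0.0742, 0.1772]
ee_rot: [2.433, 1.988, 0.0]
force: [0.1, -0.7, -2.4]
width: 0.644
gripper_force: 25.0
```

Run:
```python
from h import *
f=[]
for i in range(8):
    get_image('wrist'); s=readout.observe(); f.append(s['force'])
print(s['position'],np.mean(f,0))
```

```text
[0.59212979 0.07427843 0.17728201] [-0.16988985 -1.04457249 -1.98824194]
```

Emit:
move_arm --pt "0 0 -0.001 0 0 0" --pt "0 0 -0.002 0 0 0" --pt "0 0 -0.002 0 0 0"

```text
clock: 11.4
position: [0.5922, 0.0743, 0.1765]
ee_rot: [2.432, 1.987, 0.0]
force: [-2.1, -1.9, 5.8]
width: 0.646
gripper_force: 25.0
```

Run:
```python
from h import *
f=[]
for i in range(8):
    get_image('wrist'); s=readout.observe(); f.append(s['force'])
print(s['position'],np.mean(f,0))
```

```text
[0.59217608 0.07426009 0.17655376] [-2.77360231 -2.41568113  6.20483408]
```

Emit:
move_arm --pt "0 0 0 0 0 0" --pt "0 0 0 0 0 0" --pt "0 0 0 0 0 0" --pt "0 0 0 0 0 0" --pt "0 0 0 0 0 0" --claw 1

```text
clock: 12.3
position: [0.5921, 0.0744, 0.1757]
ee_rot: [-2.432, -1.988, -0.0]
force: [-0.0, -0.5, -0.1]
width: 0.991
gripper_force: 0.0
```

Emit:
move_arm --pt "0 0 0.02 0 0 0" --pt "0 0 0.06 0 0 0" --pt "0 0 0.1 0 0 0" --pt "0 0 0.14 0 0 0" --pt "0 0 0.16 0 0 0"

```text
clock: 12.8
position: [0.5928, 0.0751, 0.2999]
ee_rot: [2.431, 1.987, 0.006]
force: [-0.0, 0.2, -0.3]
width: 1.0
gripper_force: 0.0
```

Emit:
move_arm --pt "-0.02 -0.06 0 0 0 0" --pt "-0.03 -0.12 0 0 0 0" --pt "-0.035 -0.175 0 0 0 0" --pt "-0.035 -0.175 0 0 0 0" --pt "-0.035 -0.175 0 0 0 0"

```text
clock: 13.3
position: [0.5658, -0.0579, 0.2967]
ee_rot: [2.435, 1.985, 0.001]
force: [0.5, 0.6, -0.2]
width: 1.002
gripper_force: 0.0
```

Run:
```python
from h import *
s=readout.observe();print(s['position'],s['width'])
for n in('scene','wrist'):
    im,d=get_image(n);save(n+'3',im);p=cloud(n,d);np.savez(n+'3',p=p,im=im)
    y=np.array([.1977,.980]);x=np.array([.980,-.1977]);q=p[...,:2]-[.5778,.0032]
    a,b=q@y,q@x;Z=p[...,2]
    m=(a<-.035)&(a>-.09)&(abs(b)<.025)&(Z>.15)&(Z<.19);print(n,'poise',m.sum(),p[m].mean(0),a[m].mean(),a[m].min(),a[m].max(),b[m].min(),b[m].max())
    m=(abs(a-.07)<.05)&(abs(b)<.05)&(Z>.22)&(Z<.25);print('lid',m.sum(),p[m].mean(0) if m.any() else 0,a[m].mean(),b[m].mean())
```

```text
[ 0.56583372 -0.05790968  0.2966981 ] 1.002285638343962
scene poise 116 [ 0.56927951 -0.05693871  0.16259506] -0.06062043660176196 -0.07202128696611915 -0.04442625141890313 -0.011800439170866261 0.01542923780789512
lid 275 [0.59556207 0.06932202 0.23455277] 0.06831114163517116 0.004334508216241593
wrist poise 560 [ 0.56735191 -0.0505957   0.165601  ] -0.05478537213346831 -0.06782228340730077 -0.04377205282270052 -0.012167623830416332 0.012677211656673282
lid 4548 [0.59168413 0.0732284  0.23643093] 0.07137272301919902 -0.00023816574527713938
```

View pics/wrist3.png

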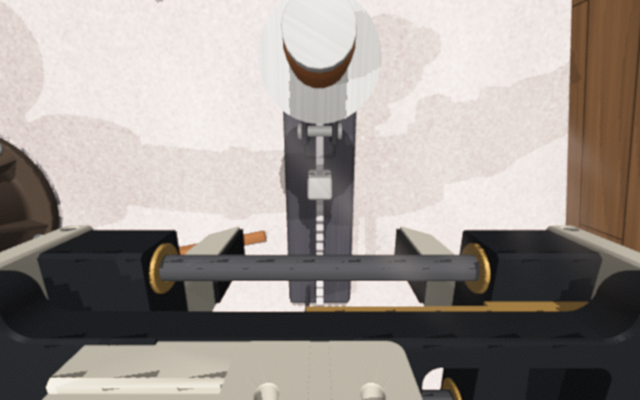

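The wrist view shows the jar upright mid-pan (lid (319,33)), the poise at (319,186), beam on the pan-down stop. I'll check camera-body clearance past the jar.

Run:
```python
from h import *
print(calibration('wrist')['mount'].round(3)); s=readout.observe();print(s['position'],R.from_rotvec(s['ee_rot']).as_matrix().round(3).tolist())
```

```text
[[ 0.    -0.965 -0.261  0.07 ]
 [ 1.     0.     0.    -0.   ]
 [-0.    -0.261  0.965 -0.158]
 [ 0.     0.     0.     1.   ]]
[ 0.56595832 -0.0554132   0.29657376] [[0.197, 0.98, 0.001], [0.98, -0.197, 0.001], [0.001, 0.001, -1.0]]
```

Emit:
move_arm --pt "0.001 0.001 -0.06 0 0 0" --pt "0.001 0.001 -0.12 0 0 0" --pt "0.001 0.001 -0.17 0 0 0" --pt "0.001 0.001 -0.2 0 0 0" --pt "0.001 0.001 -0.21 0 0 0"

```text
clock: 13.9
position: [0.5653, -0.0544, 0.1361]
ee_rot: [-2.427, -1.99, 0.003]
force: [-0.5, -0.5, 0.7]
width: 0.998
gripper_force: 0.0
```

Emit:
move_arm --pt "0 0 0 0 0 0" --pt "0 0 0 0 0 0" --pt "0 0 0 0 0 0"

```text
clock: 14.2
position: [0.5677, -0.0557, 0.1399]
ee_rot: [2.431, 1.987, 0.003]
force: [0.4, -0.8, -0.2]
width: 1.002
gripper_force: 0.0
```

Run:
```python
from h import *
im,d=get_image('wrist');s=readout.observe();print(s['position'],s['force']);save('w4',im)
```

```text
[ 0.56749323 -0.05594404  0.13972929] [ 0.62357783 -0.05533643  0.09172009]
```

View pics/w4.png

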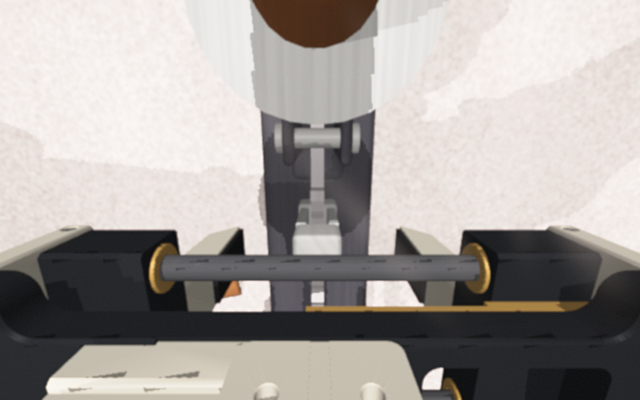

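The poise block (318,240) sits centred between the fingers. Lower 2 mm and pinch.

Emit:
move_arm --pt "0 0 -0.003 0 0 0" --pt "0 0 -0.003 0 0 0"

```text
clock: 14.45
position: [0.5666, -0.0564, 0.1362]
ee_rot: [2.432, 1.987, 0.0]
force: [-0.5, -0.9, -0.4]
width: 1.001
gripper_force: 0.0
```

Emit:
move_arm --pt "0 0 0 0 0 0" --pt "0 0 0 0 0 0" --pt "0 0 0 0 0 0" --pt "0 0 0 0 0 0" --pt "0 0 0 0 0 0" --claw -1 --squeeze 15

```text
clock: 14.95
position: [0.5666, -0.0562, 0.136]
ee_rot: [2.432, 1.988, 0.0]
force: [-0.5, 0.0, 0.1]
width: 0.613
gripper_force: 0.0
```

Emit:
move_arm --pt "0 0 0 0 0 0" --pt "0 0 0 0 0 0" --pt "0 0 0 0 0 0"

```text
clock: 15.25
position: [0.5666, -0.0562, 0.136]
ee_rot: [2.432, 1.988, 0.0]
force: [-0.8, -0.4, -0.8]
width: 0.349
gripper_force: 0.0
```

Emit:
move_arm --pt "0 0 0 0 0 0" --pt "0 0 0 0 0 0" --pt "0 0 0 0 0 0" --pt "0 0 0 0 0 0"

```text
clock: 15.65
position: [0.5665, -0.0562, 0.136]
ee_rot: [2.432, 1.988, -0.0]
force: [-0.1, -0.2, 0.5]
width: 0.28
gripper_force: 15.0
```

Emit:
move_arm --pt "0 0 0.006 0 0 0" --pt "0 0 0.012 0 0 0" --pt "0 0.001 0.0165 0 0 0" --pt "0 0.001 0.0165 0 0 0"

```text
clock: 16.05
position: [0.5669, -0.0552, 0.149]
ee_rot: [2.432, 1.988, 0.001]
force: [0.7, -0.1, -2.9]
width: 0.285
gripper_force: 15.0
```

Run:
```python
from h import *
for i in range(3): get_image('wrist')
s=readout.observe();print(s['position'],s['force'],s['width'])
```

```text
[ 0.56644335 -0.05547215  0.14827869] [-1.0304804   1.18947104 -3.52353759] 0.28340129274471737
```

Emit:
move_arm --pt "-0.003 -0.015 0.0014 0 0 0" --pt "-0.009 -0.045 0.004 0 0 0" --pt "-0.015 -0.075 0.007 0 0 0" --pt "-0.02 -0.1 0.009 0 0 0" --pt "-0.022 -0.11 0.01 0 0 0"

```text
clock: 16.7
position: [0.5492, -0.1414, 0.1556]
ee_rot: [2.436, 1.983, -0.003]
force: [-0.7, -0.7, -2.9]
width: 0.283
gripper_force: 15.0
```

Emit:
move_arm --pt "0 0 0 0 0 0" --pt "0 0 0 0 0 0" --pt "0 0 0 0 0 0"

```text
clock: 17.0
position: [0.5503, -0.1365, 0.1559]
ee_rot: [-2.431, -1.99, -0.001]
force: [-0.1, 0.5, -3.4]
width: 0.283
gripper_force: 15.0
```

Run:
```python
from h import *
im,d=get_image('scene');s=readout.observe();print(s['position'],s['force'],s['width'])
q=s['position'][:2]-[.5666,-.0562];print(q@[.1977,.98],q@[.98,-.1977])
save('s5',cv2.resize(im[170:290,250:410],(800,600),interpolation=cv2.INTER_CUBIC))
```

```text
[ 0.55026467 -0.13654474  0.15589026] [ 0.47305324  0.8275299  -3.0259902 ] 0.28154662038841577
-0.0819673362952337 -0.00012447133233867876
```

View pics/s5.png

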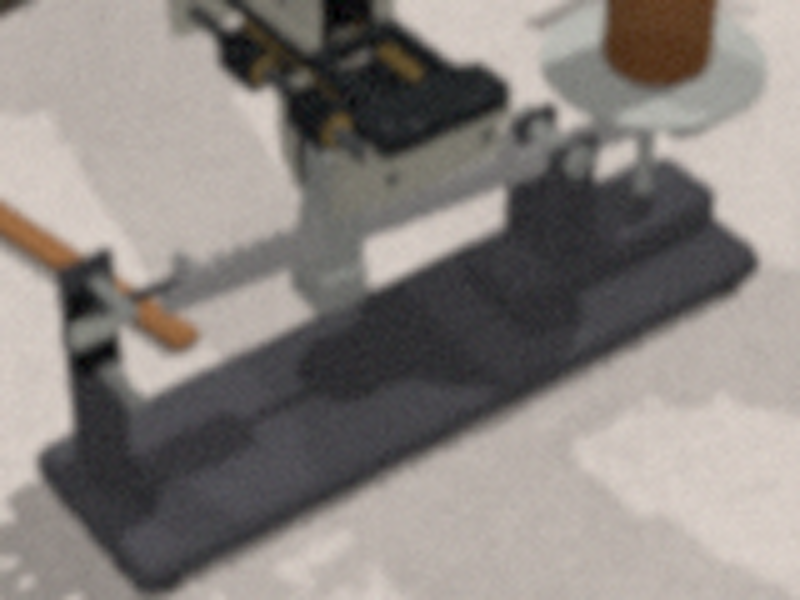

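The beam is on its upper stop, the poise held about 8 notches out. Lowering into the notch.

Emit:
move_arm --pt "0 -0.002 -0.004 0 0 0" --pt "0 -0.002 -0.008 0 0 0" --pt "0 -0.002 -0.012 0 0 0" --pt "0 -0.002 -0.016 0 0 0" --pt "0 -0.002 -0.018 0 0 0"

```text
clock: 17.55
position: [0.5502, -0.139, 0.1422]
ee_rot: [-2.432, -1.988, -0.001]
force: [-0.0, 1.7, -0.9]
width: 0.286
gripper_force: 15.0
```

Run:
```python
from h import *
f=[]
for i in range(6):
    get_image('wrist'); s=readout.observe(); f.append(s['force'])
print(s['position'],np.mean(f,0))
q=s['position'][:2]-[.5666,-.0562];print(q@[.1977,.98],q@[.98,-.1977])
```

```text
[ 0.55014916 -0.13897746  0.14254867] [ 0.05160865  2.26917296 -0.7333451 ]
-0.0843742371428457 0.00024328421488966403
```

Emit:
move_arm --pt "0 0 0 0 0 0" --pt "0 0 0 0 0 0" --pt "0 0 0 0 0 0" --pt "0 0 0 0 0 0" --pt "0 0 0 0 0 0" --claw 1

```text
clock: 18.35
position: [0.5501, -0.1396, 0.1424]
ee_rot: [2.433, 1.988, -0.0]
force: [0.1, -0.1, -1.1]
width: 0.67
gripper_force: 0.0
```

Emit:
move_arm --pt "0 0 0 0 0 0" --pt "0 0 0.03 0 0 0" --pt "0 0 0.08 0 0 0" --pt "0 0 0.13 0 0 0" --pt "0 0 0.18 0 0 0"

```text
clock: 18.85
position: [0.5498, -0.1393, 0.2788]
ee_rot: [-2.432, -1.988, 0.0]
force: [0.7, -0.7, 0.4]
width: 0.997
gripper_force: 0.0
```

Emit:
move_arm --pt "0 0 0.06 0 0 0" --pt "-0.06 0 0.12 0 0 0" --pt "-0.12 0 0.12 0 0 0" --pt "-0.18 0 0.12 0 0 0" --pt "-0.2 0 0.12 0 0 0"

```text
clock: 19.35
position: [0.3966, -0.1392, 0.3678]
ee_rot: [2.433, 1.985, -0.004]
force: [0.4, -0.7, 0.2]
width: 0.999
gripper_force: 0.0
```

Emit:
move_arm --pt "0 0 0 0 0 0" --pt "0 0 0 0 0 0" --pt "0 0 0 0 0 0" --pt "0 0 0 0 0 0" --pt "0 0 0 0 0 0"

```text
clock: 19.85
position: [0.4007, -0.1392, 0.367]
ee_rot: [-2.431, -1.989, -0.001]
force: [-0.1, 0.5, -0.0]
width: 0.999
gripper_force: 0.0
```

Run:
```python
from h import *
im,d=get_image('scene');s=readout.observe();print(s['position'],s['force'],s['width'])
save('s6',np.hstack([cv2.resize(im[205:265,255:295],(400,600),interpolation=cv2.INTER_CUBIC),cv2.resize(im[150:290,255:405],(400,600),interpolation=cv2.INTER_AREA)]))
y=np.array([.1977,.980]);x=np.array([.980,-.1977])
for n in('scene','top'):
    im,d=get_image(n);p=cloud(n,d);q=p[...,:2]-[.5778,.0032];a,b=q@y,q@x;Z=p[...,2]
    m=(abs(b)<.006)&(a<-.24)&(a>-.275)&(Z>.1);print(n,m.sum(),p[m].mean(0) if m.any() else 0)
    m=(abs(b)<.016)&(a<-.1)&(a>-.2)&(Z>.145)&(Z<.2);print('poise',m.sum(),np.median(Z[m]),np.median(a[m]))
    m=(abs(b)<.06)&(a<.125)&(a>.02)&(Z>.14)&(Z<.17);print('pan',m.sum(),np.median(Z[m]))
```

```text
[ 0.40054774 -0.13921933  0.36705601] [-0.11168739 -0.46690097  0.14807788] 0.9984365211798554
scene 68 [ 0.52627845 -0.25045137  0.12672137]
poise 112 0.1576756377468957 -0.14744404185476345
pan 614 0.1578307382592392
top 0 0
poise 0 nan nan
pan 776 0.15640581490797079
  return _methods._mean(a, axis=axis, dtype=dtype,
  ret = ret.dtype.type(ret / rcount)
```

View pics/s6.png

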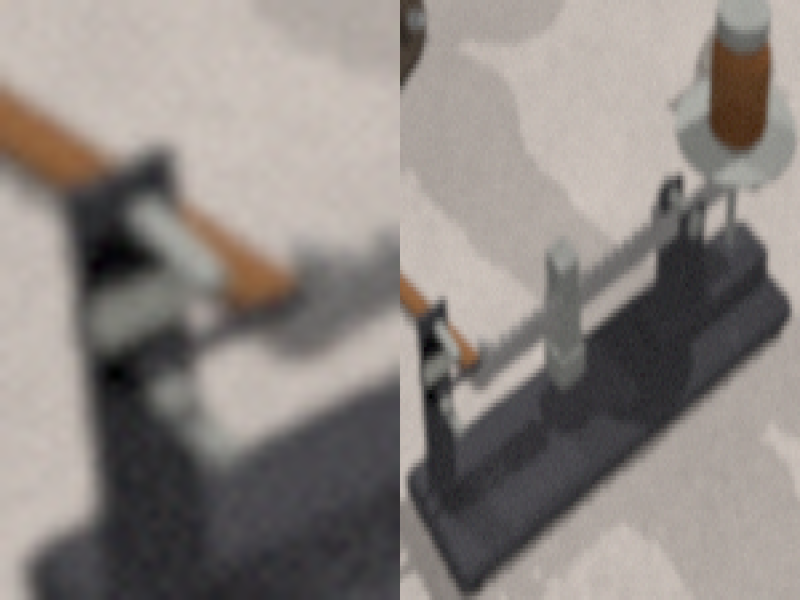

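The close-up shows the pointer running at (230,335) to the index's white field, near its lower part; the poise is seated around 146 mm. The mass is nearly right; I'll measure the tilt by interpolating between the known tilts (-0.036 at start, +0.09 on the stop).

Run:
```python
from h import *
y=np.array([.1977,.980]);x=np.array([.980,-.1977])
D=[];I=[]
for i in range(8):
    im,d=get_image('scene');D.append(d);I.append(im.astype(float))
now=cloud('scene',np.median(D,0)); inow=np.mean(I,0)
A=np.load('scene.npz');B=np.load('scene3.npz')
def pan(p):
    q=p[...,:2]-[.5778,.0032];a,b=q@y,q@x;Z=p[...,2]
    m=(np.hypot(a-.07,b)<.055)&(Z>.14)&(Z<.17)&(b>.0);return Z[m].mean(),np.median(Z[m]),m.sum()
for p in(A['p'],B['p'],now):print(pan(p))
# beam outer end pixels: project
c=calibration('scene')
def pr(a,b,z):
    w=np.r_[np.array([.5778,.0032])+a*y+b*x,z,1];k=c['view']@w;return np.r_[k[0]/k[2]*c['fx']+c['cx'],k[1]/k[2]*c['fy']+c['cy']]
for t in(-.036,0,.09):print(t,pr(-.284,0,.125+.284*t),pr(-.25,0,.125+.25*t))
print('field',pr(-.284,0,.125+.0085),pr(-.284,0,.125-.0085))
for im in(A['im'],B['im'],inow):
    g=im.astype(float).mean(2)
    print(g[228:252,272:283].round().astype(int));print()
```

```text
(np.float64(0.1591903710215677), np.float64(0.15915357626756782), np.int64(388))
(np.float64(0.15292540204123964), np.float64(0.15072557001731401), np.int64(401))
(np.float64(0.1587371920486221), np.float64(0.1576998615636832), np.int64(349))
-0.036 [268.3007347  243.94867028] [280.29469684 237.92862151]
0 [267.97560145 240.83822453] [280.0725972  235.19908786]
0.09 [267.14611115 232.90275611] [279.50749233 228.25412929]
field [267.70242267 238.2248105 ] [268.24617157 243.42668232]
[[144 134 125 109 111 118 138 153 155 164 163]
 [140 139 137 122 105 104 108 125 145 152 160]
 [126 139 142 137 122 104 100 104 117 133 147]
 [115 130 141 145 136 117  98  92  98 108 124]
 [109 120 129 140 138 120  98  90  86  91 102]
 [114 112 120 124 115 105  88  89  87  90  89]
 [117 112 114 111  98  87  78  79  83  86  91]
 [112 115 126 117 107  89  80  73  74  80  78]
 [ 99 109 138 139 123 107  96  73  69  67  62]
 [ 73  99 142 154 137 125 103  75  55  54  56]
 [ 42  89 131 150 134 116  88  76  61  61  70]
 [ 30  63 110 118 103  90  81  88  93  96  91]
 [ 39  62  79  85  89  87 105 123 133 132 120]
 [
[... 2075 characters left out ...]
  95 131 136 110  89  79  76  81  80  83]
 [ 51  71 100 105  97  99 106 112 113 109 102]
 [ 54  63  83 101 116 137 149 154 152 139 123]
 [ 58  66  99 133 156 171 177 179 175 162 146]
 [ 69  79 120 160 177 183 185 184 182 176 167]
 [101 102 132 170 184 188 187 183 185 183 181]
 [128 125 140 170 186 188 187 185 184 184 185]
 [134 127 136 163 181 187 186 186 182 184 185]
 [122 114 121 147 173 184 187 186 184 184 186]
 [ 97 103 113 135 163 180 186 186 186 182 180]
 [ 81  99 118 135 156 171 182 186 179 170 160]
 [ 66  91 119 137 149 160 169 171 160 141 121]
 [ 55  73 103 128 140 146 147 142 125 103  88]
 [ 46  57  81 107 123 128 122 108  92  79  75]
 [ 47  48  63  86 101 105  97  85  77  76  75]]
```

Depth of the pan and the pointer's pixel row both put the tilt at about -0.014 rad. That places the pointer tip about 4 mm below centre, and the limit is 7 mm. The poise is seated in the 9th notch, and everything is released and still.

```bash
python3 -c "
from h import *
print(ticket.sign_off())"
```

```text
the job is handed in; nothing more can be done
None
```

The jar is weighed at about 400 g. It stands upright on the pan and the poise is seated in the 9th notch. The beam floats at about -0.014 rad, so the pointer rests inside the white field, about 4 mm below centre. I never moved near the funnel, stick or rack, and the job is handed in.

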